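Clear the display mat and slide the singing bowl onto it

ROBOT

A 6-joint arm with a two-finger parallel gripper is mounted at the origin on the work surface. World frame = base frame: x ahead of the robot, y to its left, z up, the work surface at z = 0. Lengths are in m, angles in degrees, forces in N, time in s.
With the tool pointing down it reaches from about 0.4 to 0.825 m from the base axis. Payload 7 kg.
Tool frame: the origin (TCP) lies midway between the tips of the shut fingers; the grasp point (between the pads) lies 19 mm behind it; z points along the fingers, x is the direction in which the jaws open and shut, and the axes are right-handed (so a half turn about z gives the same grasp; the last joint's range is limited). The gripper opens to 88 mm and grips with 3 to 60 N. Pads are 19 mm wide; open, the fingers measure 130 mm over their backs; the gripper's body (78 mm by 193 mm) begins 47 mm behind the grasp point.
Start: joints at [-51.79, 20.546, 0.682, 0, -70.136, -16.507], TCP at [0.25, -0.627, 0.227] pointing down, gripper open.
Joint ranges: [-176.03, 176.03], [-82.01, 121.73], [-58.28, 71.71], [-173.87, 95.51], [-174.79, -0.11], [-173.66, 173.66]. Speed limits (degrees/s): [136.94, 136.94, 172.46, 180, 180, 180].

INTERFACE

Orientations are given as [roll, pitch, yaw] about the fixed x, y, z axes, in that order (R = Rz(yaw) Ry(pitch) Rx(roll)).
In Python, from plant import r, vision gives the robot as it stands.
- The arm moves only by the shell command python3 -m inch 'ROWS' [FORCE]. ROWS is JSON, a list of rows, each a list of 3 entries, a list of its own where there are three numbers: the shift along the tool's x, y, z in mm, then the turn, a rotation vector about the tool's x, y, z in degrees, then the gripper's target within -1 to 1 (fully open at 1, half-way at 0, shut at -1). A call has 1 to 5 rows; each row is the pose to reach, as a shift and turn from the pose measured when the call began, along the tool's axes at that moment; what a row does not reach only later rows make up. A row lasts 1/12 s, in which the tool goes at most 41.7 mm and 7.16 degrees, less where a joint would pass 70% of its speed; a pose out of reach is approached as far as the arm can. A call with a gripper value outside its range is refused whole. The fingers move at their own pace and stop on an object; FORCE is the grip in N (left out, the last holds). Time passes only in rows, so rows that repeat a pose let the fingers close. It gives the time, the measured TCP pose, the force and the opening at its end, in the units of the state.
- r.get_state(): the state, without advancing time (a new reading comes with each control period).
- vision.capture(name): name is "scene" or "top"; returns (picture, depth): 384x512x3 uint8, red, green, blue; 384x512 float32, m along the optical axis (not along the pixel's ray), 0 where there is no reading.
- vision.camera_info(name): a dict with "fx", "fy", "cx", "cy" (pixels), "D" ([k1, k2, p1, p2, k3] as OpenCV has them; the pictures are not rectified), "R" (3x3) and "t" (3): a world point X has camera coordinates R X + t. Camera axes: x right, y down, z forward; pixel columns grow to the right and rows downward; lengths in m; the calibration is good to about 2 mm. A picture is of the moment at which its call begins. camera_info takes no time and is no camera call.
- r.close_job(): hands the job in, once; it reports no verdict.
The state is a dict: "time_s": time; "joints": joint angles; "qd": joint speeds; "joint_torque": joint torques, N m; "tcp_pos": TCP position; "eef_rot": TCP orientation; "contact_force": force on the tool from outside, world axes, zero at the start; "moment": the same for the moment, N m; "gripper_width": finger opening in m.
Only numpy, scipy, OpenCV 4.12 (cv2) and the standard library are available. Lean on these libraries where they do the work, as an engineer would, in place of code of your own. Each camera call takes 0.05 s, during which the arm holds its last target.

TASK

Holding the wooden scraper, sweep the three stones off the round red mat into the tray through its open side, all of them right inside; do not touch the stones with the gripper or the bowl. Then slide the brass bowl along the counter, without lifting or tipping it, onto the cleared mat so that no part of it sticks out past the mat's edge. Leave the scraper standing on the counter clear of the mat and the tray, and do not disturb the bell, the trinket box or the copper lamp.

Things in the scene. Friction and masses are not known exactly. Their poses are not given: they have to be found in the camera images.
- mat: round dark-red felt mat with a thin yellow border, 180 mm across, let into the counter (flush, 1 mm, no step to slide over), fixed; origin at its centre, z up. Its y axis points roughly towards the tray
- tray: low wooden tray fixed to the counter beside the mat, pale floor level with the counter (no step), dark walls 22 mm high and 6 mm thick on three sides; inside 150 mm wide (its x) by 115 mm deep (its y). Origin at the centre of the inner floor; the open side is at y = -57.5 mm and faces the mat, the back wall starts at y = +57.5 mm
- scraper: wooden counter scraper standing on the counter: a pale block 110 mm long (its x) by 30 mm (its y) by 35 mm high, with a square upright blue handle 26 x 26 mm in the middle, from 35 to 95 mm high; 0.15 kg. Origin at the centre of the block's underside, z up. It is held by the handle from above and sweeps with a long face
- stone_turquoise: polished turquoise (green-blue) stone tablet, 26 x 20 x 12 mm, lying flat and loose on the mat; origin at the centre of its underside, z up
- stone_blue: polished dark blue stone tablet, 26 x 20 x 12 mm, lying flat and loose on the mat; origin at the centre of its underside, z up
- stone_ivory: polished ivory-white stone tablet, 26 x 20 x 12 mm, lying flat and loose on the mat; origin at the centre of its underside, z up
- bowl: open brass singing bowl standing loose on the counter, too wide to grip across: 126 mm across at its widest (30 mm above the counter), 122 mm across at the rim, 58 mm high, wall 5 mm, flat foot 92 mm across, about 0.5 kg. Origin at the centre of its underside, z up
- bell: bystander: small dark bronze hand bell standing upright, 68 mm across, 85 mm high; origin at the centre of its underside
- trinket_box: bystander: round turquoise trinket box with a domed lid, 72 mm across, 46 mm high; origin at the centre of its underside
- butter_lamp: bystander: small copper goblet-shaped lamp, 56 mm across, 58 mm high; origin at the centre of its underside

How it is judged (in metres and radians):
On the way, in this order (a step that is already met when the one before it is completed fails the run):
1. all three stones have been swept into the tray (x of stone_turquoise in the frame of tray between -0.075 and 0.075 m and y of stone_turquoise in the frame of tray between -0.05 and 0.0575 m and height (world z) of each of stone_turquoise, stone_blue, stone_ivory below 0.015 m and x of stone_blue in the frame of tray between -0.075 and 0.075 m and y of stone_blue in the frame of tray between -0.05 and 0.0575 m and x of stone_ivory in the frame of tray between -0.075 and 0.075 m and y of stone_ivory in the frame of tray between -0.05 and 0.0575 m), for 0.2 s.
2. the bowl has been slid onto the mat (horizontal distance between bowl and mat below 0.03 m and angle between bowl's own z axis and vertical below 0.1 rad and linear speed of bowl below 0.02 m/s and height (world z) of bowl below 0.008 m), for 0.2 s.
At the end, for the whole second after the job is handed in: Stones on the tray floor, centres 7.5 mm or more inside its open side; bowl upright and still, centre within 30 mm of the mat's centre; scraper upright and still on the counter, centre over 100 mm from the mat's centre and over 70 mm from the tray's (all of step 1 and all of step 2 and angle between scraper's own z axis and vertical below 0.2 rad and height (world z) of scraper below 0.008 m and horizontal distance between scraper and mat above 0.1 m and horizontal distance between scraper and tray above 0.07 m and linear speed of scraper below 0.02 m/s); the robot touches nothing.
It fails at once if a stone was touched by the robot itself instead of the scraper (contact force between any of the fingers, the arm and stone_turquoise above 0.3 N or contact force between any of the fingers, the arm and stone_blue above 0.3 N or contact force between any of the fingers, the arm and stone_ivory above 0.3 N).
It fails at once if the bowl was pushed against a stone (contact force between bowl and stone_turquoise above 0.3 N or contact force between bowl and stone_blue above 0.3 N or contact force between bowl and stone_ivory above 0.3 N).
It fails at once if the bowl was lifted off the counter or tipped up (height (world z) of bowl above 0.02 m or angle between bowl's own z axis and vertical above 0.35 rad).
It fails at once if the bell, trinket box or copper lamp was shifted by more than 30 mm or knocked over (distance of any of bell, trinket_box, butter_lamp from where it was at the start of the episode above 0.03 m or angle between any of bell, trinket_box, butter_lamp's own z axis and vertical above 0.4 rad).
It also fails if it takes over 61 s, if anything falls off the work surface, if the arm or the gripper's body presses on something with over 40 N, if the wrist force passes 120 N, or if a joint passes its speed limit or range.

## Working session

There is one attempt and no reset: what is moved stays moved. The work goes in short steps, Python scripts to look and compute and a shell command to move; the robot and the scene stay as the last step left them, time stands still between calls to the robot, and variables do not carry over. Pictures are saved under pics/ and viewed, and the job is handed in when it is done.

```bash
ls; mkdir -p pics; python3 - <<'E'
from plant import r, vision
import cv2,numpy as np
print(r.get_state())
for n in("scene","top"):
    p,d=vision.capture(n); cv2.imwrite(f"pics/{n}0.png",p[:,:,::-1]); np.savez(f"{n}0.npz",p=p,d=d)
    print(vision.camera_info(n))
E
```

```text
pics
{'time_s': 0.0, 'joints': array([-5.17894642e+01,  2.05917062e+01,  6.33239543e-01, -2.22789462e-02,
       -7.01374429e+01, -1.65079587e+01]), 'qd': array([ 0.00606754,  0.06044636, -0.00347472, -0.03501386, -0.00439912,
       -0.0095252 ]), 'joint_torque': array([ 1.22804955e-03, -5.82709301e+01,  2.93069923e+01,  6.99733436e+00,
        7.13152884e-03, -1.55264620e-04]), 'tcp_pos': array([ 0.24941166, -0.62668083,  0.2256088 ]), 'eef_rot': array([-1.79992825e+02, -9.79077965e-02,  1.11694984e+02]), 'contact_force': array([ 1.23990722,  0.89670318, -0.0636445 ]), 'moment': array([-0.05048553, -0.03850764, -0.00476021]), 'gripper_width': 0.08763574335805606}
{'fx': 420.8791144119653, 'fy': 420.8791144119653, 'cx': 258.57905990802834, 'cy': 188.88102730920048, 'D': array([-0.1109137,  0.       ,  0.       ,  0.       ,  0.       ]), 'R': array([[ 0.44422613,  0.89591302, -0.00173361],
       [ 0.74074354, -0.36837454, -0.56178217],
       [-0.50394658,  0.24827416, -0.82728338]]), 't': array([-0.32741632, -0.40878321,  1.50061681])}
{'fx': 456.6077173136275, 'fy': 456.6077173136275, 'cx': 263.52969331745084, 'cy': 188.50536795347423, 'D': array([-0.05028019,  0.        ,  0.        ,  0.        ,  0.        ]), 'R': array([[-0.00136718, -0.99974931, -0.0223484 ],
       [-0.98063198,  0.00571741, -0.19577595],
       [ 0.19585465,  0.0216479 , -0.98039396]]), 't': array([0.08006323, 0.59657421, 1.02465886])}
```

View pics/scene0.png

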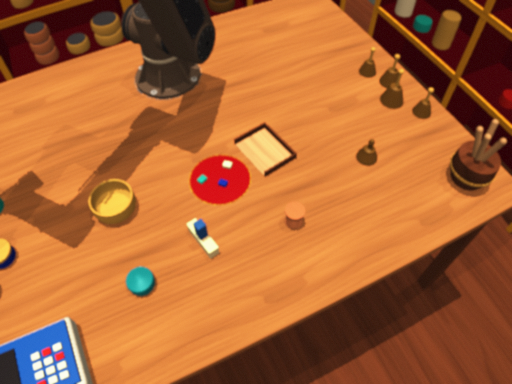

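View pics/top0.png

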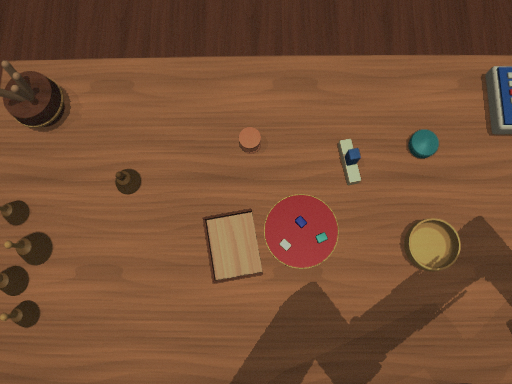

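The scene picture shows the scraper, bowl, mat and tray all clear of one another. In the top picture the mat is at about (301,231), with ivory at (285,244), blue at (301,222) and turquoise at (321,238). The tray is at (233,246), the scraper at (350,160), the bowl at (433,245), the lamp at (250,139), the box at (424,143) and the bell at (123,180). Next I measure them by ray casting.

```bash
cat > h.py <<'E'
import numpy as np,cv2
from plant import r,vision
def ray(n,uv,z):
    c=vision.camera_info(n);K=np.array([[c['fx'],0,c['cx']],[0,c['fy'],c['cy']],[0,0,1]])
    q=cv2.undistortPoints(np.float64(uv).reshape(-1,1,2),K,np.array(c['D'])).reshape(-1,2)
    d=np.c_[q,np.ones(len(q))]@c['R']; o=-c['R'].T@c['t']
    return (o+d*((z-o[2])/d[:,2])[:,None])[:,:2]
def cap(n,f):
    p,d=vision.capture(n);cv2.imwrite(f"pics/{f}.png",p[:,:,::-1]);np.savez(f+".npz",p=p,d=d);return p,d
def blobs(p,lo,hi,roi=None,mn=15):
    h=cv2.cvtColor(p,cv2.COLOR_RGB2HSV);m=cv2.inRange(h,np.array(lo),np.array(hi))
    if roi: k=np.zeros_like(m);k[roi[1]:roi[3],roi[0]:roi[2]]=1;m*=k
    cs,_=cv2.findContours(m,cv2.RETR_EXTERNAL,cv2.CHAIN_APPROX_NONE)
    return [c for c in sorted(cs,key=cv2.contourArea,reverse=True) if cv2.contourArea(c)>=mn],m
def cen(c): 
    M=cv2.moments(c);return M['m10']/M['m00'],M['m01']/M['m00']
E
python3 - <<'E'
from h import *
for n,rois in(("top",dict(mat=(255,185,345,275),scr=(330,130,370,190),tray=(200,200,268,290),box=(400,120,450,165),lamp=(230,120,270,160),bowl=(395,210,470,280))),
 ("scene",dict(mat=(180,145,255,210),scr=(180,210,225,260),box=(120,260,160,300),lamp=(280,195,310,235)))):
    p=np.load(n+"0.npz")['p']
    h=cv2.cvtColor(p,cv2.COLOR_RGB2HSV)
    def show(k,lo,hi,z,roi,N=1):
        b,_=blobs(p,lo,hi,roi,10)
        for c in b[:N]:
            w=ray(n,c,z).astype(np.float32); rc=cv2.minAreaRect(w*1000)
            print(n,k,np.round(cen(c)),cv2.contourArea(c),np.round(ray(n,[cen(c)],z)[0]*1000,1),[np.round(x,1) for x in rc])
    R=rois
    show('mat',(0,150,80),(8,255,255),0,R['mat'])
    show('mat+',(0,120,80),(30,255,255),0,R['mat'])
    show('turq',(75,100,50),(95,255,255),.012,R['mat'])
    show('blue',(105,100,30),(130,255,255),.012,R['mat'])
    show('ivory',(0,0,150),(45,110,255),.012,R['mat'])
    show('handle',(100,130,50),(130,255,255),.095,R['scr'])
    show('block',(20,0,140),(60,110,255),.035,R['scr'])
    show('box',(75,100,40),(100,255,255),.02,R['box'])
    show('lamp',(0,100,60),(14,255,255),.05,R['lamp'])
    if n=='top':
        show('trayfloor',(8,60,165),(30,150,255),0,R['tray'])
        show('bowl',(20,100,60),(35,255,255),.05,R['bowl'])
    for u,v in((233,245),(210,245),(230,320),(433,245),(346,150),(423,150)):
        print(n,(u,v),h[v,u])
E
python3 - <<'E'
import cv2
a=cv2.imread('pics/top0.png')[110:290,200:470]
cv2.imwrite('pics/topz.png',cv2.resize(a,None,fx=2.9,fy=2.9,interpolation=cv2.INTER_CUBIC))
E
```

```text
top mat [301. 231.] 4037.0 [501.9 -12.3] [array([502.9, -12.8]), array([177.3, 177.6]), np.float64(89.8)]
top mat+ [300. 229.] 7766.5 [506.8 -11.3] [array([507.1, -10.3]), array([223.2, 220.3]), np.float64(89.7)]
top turq [321. 237.] 62.0 [484.9 -60.4] [array([485.1, -60.6]), array([18.4, 24.1]), np.float64(25.5)]
top blue [300. 221.] 66.0 [524.1 -11. ] [array([523.7, -11.3]), array([24.1, 17.4]), np.float64(44.3)]
top ivory [285. 244.] 62.5 [468.3  26.9] [array([469. ,  27.2]), array([23.9, 17.2]), np.float64(44.6)]
top handle [353. 154.] 80.5 [ 670.  -132.3] [array([ 668.6, -132.1]), array([25.8, 23.9]), np.float64(11.3)]
top block [353. 173.] 170.5 [ 639.6 -140.3] [array([ 640.5, -140.1]), array([43.5, 28.1]), np.float64(11.3)]
top box [423. 143.] 583.5 [ 717.8 -322.5] [array([ 717.9, -322.1]), array([71.9, 70.6]), np.float64(89.7)]
top lamp [250. 140.] 1521.0 [721.6 112.4] [array([722.2, 112.9]), array([ 96.7, 100.3]), np.float64(89.8)]
top trayfloor [234. 245.] 2519.0 [468.4 152.1] [array([467.2, 152.4]), array([147.2, 112.3]), np.float64(10.2)]
top bowl [426. 246.] 980.0 [ 460.
[... 710 characters left out ...]
3  25.8] [array([472.9,  25.3]), array([24.5, 22.6]), np.float64(63.5)]
scene handle [200. 228.] 112.5 [ 688.3 -137.1] [array([ 688.8, -136.2]), array([22.7, 48. ]), np.float64(84.2)]
scene block [203. 239.] 252.5 [ 687.1 -135.5] [array([ 675.3, -135.8]), array([112.5,  31.9]), np.float64(11.8)]
scene box [140. 281.] 551.5 [ 717.9 -323. ] [array([ 717.6, -322.3]), array([75.5, 64.3]), np.float64(22.5)]
scene lamp [294. 214.] 1131.0 [735.  107.5] [array([734. , 109.4]), array([ 79.4, 122.5]), np.float64(62.0)]
scene (233, 245) [ 13 183 231]
scene (210, 245) [ 30  36 252]
scene (230, 320) [ 13 185 225]
scene (433, 245) [ 14 181 240]
scene (346, 150) [ 13 184 231]
scene (423, 150) [ 14 183 231]
```

View pics/topz.png

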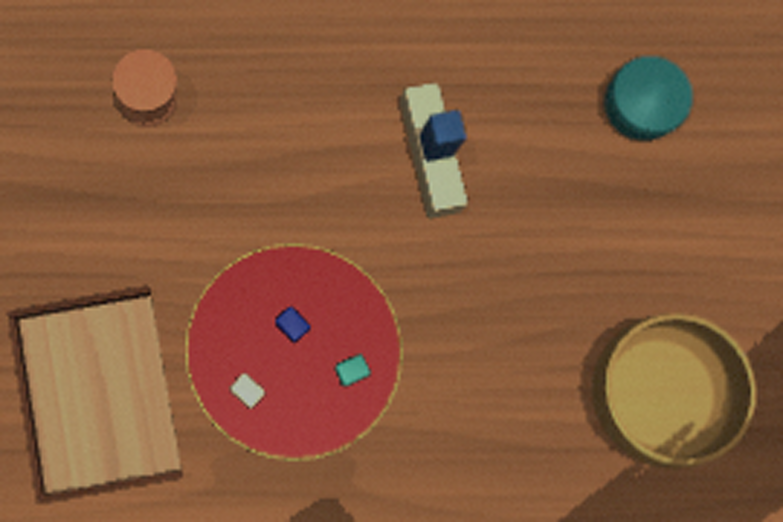

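```bash
python3 - <<'E'
from h import *
# scraper block
for n,roi in(("top",(330,130,370,190)),("scene",(180,210,225,260))):
    p=np.load(n+"0.npz")['p'];b1,m1=blobs(p,(20,0,140),(60,110,255),roi);b2,m2=blobs(p,(100,130,40),(130,255,255),roi)
    pts=np.vstack(b1); w=ray(n,pts,.035).astype(np.float32)*1000
    print(n,'block',cv2.minAreaRect(w))
    # handle-top: high-value part
    h=cv2.cvtColor(p,cv2.COLOR_RGB2HSV); v=h[...,2][m2>0]; print(np.percentile(v,[10,30,50,70,90]))
    t=((m2>0)&(h[...,2]>np.percentile(v,[10,90]).mean())).astype(np.uint8)
    c=max(cv2.findContours(t,0,1)[0],key=cv2.contourArea); print('htop',cv2.minAreaRect(ray(n,c,.095).astype(np.float32)*1000))
# depth-based: bowl & objects in top
d=np.load("top0.npz")['d'];c=vision.camera_info("top")
vv,uu=np.mgrid[:384,:512];K=np.array([[c['fx'],0,c['cx']],[0,c['fy'],c['cy']],[0,0,1]])
q=cv2.undistortPoints(np.float64(np.dstack([uu,vv])).reshape(-1,1,2),K,c['D']).reshape(-1,2)
X=(np.c_[q,np.ones(len(q))]*d.reshape(-1,1)-c['t'])@c['R'];X=X.reshape(384,512,3)
np.save('X0.npy',X)
print('counter z',np.median(X[300:340,100:200,2]))
def sel(u0,v0,u1,v1,z0,z1):
    P=X[v0:v1,u0:u1].reshape(-1,3);return P[(P[:,2]>z0)&(P[:,2]<z1)]
P=sel(395,210,475,285,.048,.07); print('bowl rim',len(P),cv2.minEnclosingCircle((P[:,:2]*1000).astype(np.float32)),np.median(P[:,2]))
P=sel(330,130,375,190,.028,.042); print('block',len(P),cv2.minAreaRect((P[:,:2]*1000).astype(np.float32)))
P=sel(330,130,375,190,.085,.11); print('handle',len(P),cv2.minAreaRect((P[:,:2]*1000).astype(np.float32)),P.mean(0))
P=sel(195,200,275,290,.015,.03); print('walls',len(P),cv2.minAreaRect((P[:,:2]*1000).astype(np.float32)))
E
```

```text
top block ((672.4410400390625, -133.9420623779297), (108.56562042236328, 28.504953384399414), 11.024901390075684)
[ 44.   58.1 114.  116.7 122. ]
htop ((670.8496704101562, -132.85366821289062), (21.566383361816406, 21.653099060058594), 11.302321434020996)
scene block ((675.2759399414062, -135.78285217285156), (112.50101470947266, 31.88709259033203), 11.758343696594238)
[ 69.   70.  112.  182.4 190. ]
htop ((676.874267578125, -136.14393615722656), (20.462139129638672, 22.060375213623047), 12.785987854003906)
counter z -0.0008681471888792262
bowl rim 452 ((463.0404052734375, -317.97613525390625), 62.18303680419922) 0.05605852040484853
block 403 ((672.3800048828125, -133.6536865234375), (110.75267028808594, 31.904138565063477), 10.925094604492188)
handle 130 ((672.6840209960938, -134.3526153564453), (26.524967193603516, 26.919836044311523), 11.479199409484863) [ 0.67158717 -0.1335503   0.09319333]
walls 437 ((466.1230163574219, 155.90774536132812), (163.5072784423828, 121.14010620117188), 9.98043155670166)
```

```bash
cat > go.py <<'E'
import sys,numpy as np
from plant import r
from scipy.spatial.transform import Rotation as Ro
s=r.get_state();R=Ro.from_euler('xyz',s['eef_rot'],degrees=True)
x,y,z,yaw=map(float,sys.argv[1:5])
T=Ro.from_euler('xyz',[180,0,yaw],degrees=True)
print('t',round(s['time_s'],2),'shift mm',np.round(R.inv().apply(np.array([x,y,z])-s['tcp_pos']*1000),1),'turn',np.round((R.inv()*T).as_rotvec(degrees=True),2),'w',round(s['gripper_width'],4),'F',np.round(s['contact_force'],1),'pos',np.round(s['tcp_pos']*1000,1),np.round(s['eef_rot'],1))
E
python3 go.py 673 -134 150 101.3
```

```text
t 0.1 shift mm [301.1 575.8  76.1] turn [-0.02 -0.08 10.4 ] w 0.0877 F [ 0.8 -0.4 -0.2] pos [ 249.4 -626.8  225.7] [-1.800e+02 -1.000e-01  1.117e+02]
```

```bash
python3 -m inch '[[[18,36,5],[0,0,2],1],[[36,72,10],[0,0,4],1],[[54,108,15],[0,0,6],1],[[72,144,20],[0,0,8],1],[[90,180,20],[0,0,10.4],1]]' 10; python3 go.py 673 -134 150 101.3
```

```text
time_s: 0.52
tcp_pos: [0.3836, -0.4745, 0.2043]
eef_rot: [-179.9, -0.2, 101.2]
contact_force: [0.4, -0.7, -0.2]
gripper_width: 0.0875
t 0.52 shift mm [277.9 349.9  54.7] turn [-0.09 -0.19 -0.14] w 0.0875 F [ 0.4 -0.7 -0.2] pos [ 383.6 -474.5  204.3] [-179.9   -0.2  101.2]
```

```bash
python3 -m inch '[[[36,20,5],[0,0,0],1],[[72,40,10],[0,0,0],1],[[108,60,15],[0,0,0],1],[[120,100,20],[0,0,0],1],[[132,140,25],[0,0,0],1]]'; python3 go.py 673 -134 150 101.3
```

```text
time_s: 0.93
tcp_pos: [0.4938, -0.3166, 0.1804]
eef_rot: [-180.0, -0.2, 101.2]
contact_force: [0.4, -1.7, 0.3]
gripper_width: 0.0877
t 0.93 shift mm [144.2 211.2  30.7] turn [-0.04 -0.18 -0.1 ] w 0.0877 F [ 0.4 -1.7  0.3] pos [ 493.8 -316.6  180.4] [-180.    -0.2  101.2]
```

```bash
python3 -m inch '[[[22,32,6],[0,0,0],1],[[44,64,12],[0,0,0],1],[[66,96,18],[0,0,0],1],[[88,128,24],[0,0,0],1],[[110,160,30],[0,0,0],1]]'; python3 go.py 673 -134 150 101.3
```

```text
time_s: 1.35
tcp_pos: [0.6302, -0.1758, 0.15]
eef_rot: [-179.9, -0.2, 101.2]
contact_force: [-0.2, -0.6, -0.8]
gripper_width: 0.0876
t 1.35 shift mm [32.7 50.1  0. ] turn [-0.08 -0.19 -0.1 ] w 0.0876 F [-0.2 -0.6 -0.8] pos [ 630.2 -175.8  150. ] [-179.9   -0.2  101.2]
```

```bash
python3 -m inch '[[[20,30,0],[0,0,0],1],[[36,53,0],[0,0,0],1],[[36,53,0],[0,0,0],1],[[36,53,0],[0,0,0],1]]'; python3 go.py 673 -134 46 101.3
```

```text
time_s: 1.68
tcp_pos: [0.6757, -0.1286, 0.1488]
eef_rot: [-179.8, -0.2, 101.3]
contact_force: [0.2, -0.2, 0.4]
gripper_width: 0.0876
t 1.68 shift mm [ -5.1  -3.3 102.7] turn [-0.17 -0.21  0.02] w 0.0876 F [ 0.2 -0.2  0.4] pos [ 675.7 -128.6  148.8] [-179.8   -0.2  101.3]
```

```bash
python3 -m inch '[[[-5,-3,25],[0,0,0],1],[[-5,-3,50],[0,0,0],1],[[-5,-3,75],[0,0,0],1],[[-5,-3,100],[0,0,0],1],[[-5,-3,102],[0,0,0],1]]'; python3 go.py 673 -134 46 101.3
```

```text
time_s: 2.1
tcp_pos: [0.6691, -0.1346, 0.0417]
eef_rot: [-179.4, -0.3, 101.2]
contact_force: [0.1, -0.3, -0.4]
gripper_width: 0.0878
t 2.1 shift mm [-0.1  3.9 -4.4] turn [-0.62 -0.34 -0.1 ] w 0.0878 F [ 0.1 -0.3 -0.4] pos [ 669.1 -134.6   41.7] [-179.4   -0.3  101.2]
```

```bash
python3 -m inch '[[[0,0,0],[0,0,0],-0.6],[[0,0,0],[0,0,0],-0.6],[[0,0,0],[0,0,0],-1],[[0,0,0],[0,0,0],-1],[[0,0,0],[0,0,0],-1]]' 25; python3 go.py 673 -134 46 101.3;python3 -c "
from h import *
cap('scene','s1');cap('top','t1')"
```

```text
time_s: 2.52
tcp_pos: [0.6699, -0.1347, 0.0433]
eef_rot: [-179.5, -0.3, 101.2]
contact_force: [1.1, -0.2, 0.7]
gripper_width: 0.06
t 2.52 shift mm [ 0.1  3.1 -2.7] turn [-0.48 -0.31 -0.1 ] w 0.06 F [ 1.1 -0.2  0.7] pos [ 669.9 -134.7   43.3] [-179.5   -0.3  101.2]
```

```bash
python3 -m inch '[[[0,2,0],[-0.5,0,0],-1],[[0,2,0],[-0.5,0,0],-1],[[0,2,0],[-0.5,0,0],-1],[[0,2,0],[-0.5,0,0],-1],[[0,2,0],[-0.5,0,0],-1]]' 25; python3 go.py 673 -134 46 101.3
```

```text
time_s: 3.03
tcp_pos: [0.6716, -0.1342, 0.0429]
eef_rot: [-180.0, -0.3, 101.2]
contact_force: [-0.1, -0.4, 0.9]
gripper_width: 0.0259
t 3.03 shift mm [-0.   1.4 -3.1] turn [-0.02 -0.32 -0.09] w 0.0259 F [-0.1 -0.4  0.9] pos [ 671.6 -134.2   42.9] [-180.    -0.3  101.2]
```

```bash
python3 -m inch '[[[0,0,0],[0,0,0],-1],[[0,0,0],[0,0,0],-1],[[0,0,0],[0,0,0],-1],[[0,0,0],[0,0,0],-1],[[0,0,0],[0,0,0],-1]]' 40; python3 go.py 673 -134 46 101.3
```

```text
time_s: 3.45
tcp_pos: [0.6716, -0.1342, 0.0429]
eef_rot: [-180.0, -0.3, 101.2]
contact_force: [-0.1, 0.3, 1.4]
gripper_width: 0.0259
t 3.45 shift mm [-0.   1.4 -3.1] turn [-0.03 -0.32 -0.09] w 0.0259 F [-0.1  0.3  1.4] pos [ 671.6 -134.2   42.9] [-180.    -0.3  101.2]
```

```bash
python3 -m inch '[[[0,0,-15],[0,0,0],-1],[[0,0,-30],[0,0,0],-1],[[0,-20,-32],[0,0,0],-1],[[0,-40,-32],[0,0,0],-1],[[0,-60,-32],[0,0,0],-1]]'; python3 go.py 519 -115 75 101
```

```text
time_s: 3.87
tcp_pos: [0.6119, -0.146, 0.0746]
eef_rot: [-180.0, -0.3, 101.2]
contact_force: [-0.3, 0.6, -2.0]
gripper_width: 0.0258
t 3.87 shift mm [ 48.5 -85.1  -0. ] turn [-0.04 -0.34  0.21] w 0.0258 F [-0.3  0.6 -2. ] pos [ 611.9 -146.    74.6] [-180.    -0.3  101.2]
```

```bash
python3 -m inch '[[[10,-20,0],[0,0,0],-1],[[20,-45,0],[0,0,0],-1],[[35,-70,0],[0,0,0],-1],[[48,-85,0],[0,0.3,0],-1],[[48,-85,0],[0,0.3,0],-1]]'; python3 go.py 519 -113 44 100.8; python3 -c "
from h import *
cap('scene','s2');cap('top','t2')"
```

```text
time_s: 4.28
tcp_pos: [0.515, -0.1146, 0.0747]
eef_rot: [-179.8, -0.7, 101.2]
contact_force: [-1.4, 0.1, -1.8]
gripper_width: 0.0257
t 4.28 shift mm [ 0.4  4.3 30.7] turn [-0.17 -0.73  0.37] w 0.0257 F [-1.4  0.1 -1.8] pos [ 515.  -114.6   74.7] [-179.8   -0.7  101.2]
```

View pics/s2.png

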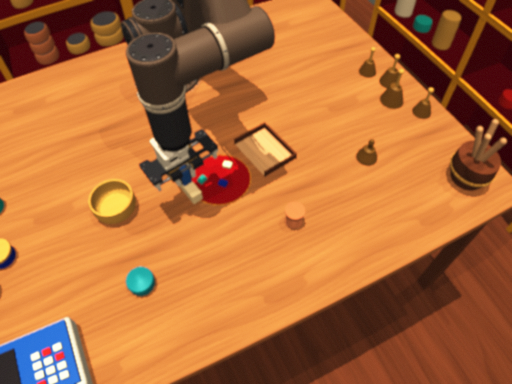

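The scraper hangs beside the mat at about (190,190). Its face is still behind the turquoise stone at (202,179), so I lower it now.

```bash
python3 -m inch '[[[0,3,10],[0,-0.7,0],-1],[[0,4,20],[0,-0.7,0.3],-1],[[0,4,28],[0,-0.7,0.3],-1],[[0,4,30],[0,-0.7,0.3],-1]]'; python3 go.py 519 -113 44 100.8; python3 -c "
from h import *
cap('scene','s3');cap('top','t3')"
```

```text
time_s: 4.72
tcp_pos: [0.5221, -0.1142, 0.0433]
eef_rot: [-179.8, 0.0, 100.9]
contact_force: [-1.2, -0.3, -1.5]
gripper_width: 0.0256
t 4.72 shift mm [ 1.8 -2.8 -0.7] turn [-0.17  0.03  0.13] w 0.0256 F [-1.2 -0.3 -1.5] pos [ 522.1 -114.2   43.3] [-179.8    0.   100.9]
```

View pics/t3.png

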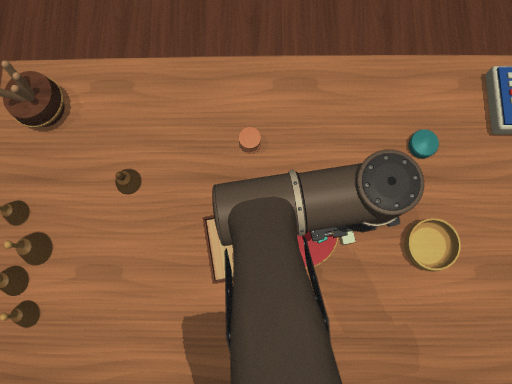

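The arm hides the scraper in the top view, so I start the sweep and check with the scene camera.

```bash
python3 -m inch '[[[8,-1,0],[0,0,0],-1],[[16,-2,0],[0,0,0],-1],[[24,-3,0],[0,0,0],-1],[[32,-3,0],[0,0,0],-1],[[40,-3,0],[0,0,0],-1]]'; python3 go.py 476 111 44 100.8
```

```text
time_s: 5.23
tcp_pos: [0.5118, -0.0746, 0.0446]
eef_rot: [-179.9, 0.0, 101.0]
contact_force: [-0.4, -0.0, -0.9]
gripper_width: 0.0255
t 5.23 shift mm [189.    0.2   0.4] turn [-0.09  0.05  0.16] w 0.0255 F [-0.4 -0.  -0.9] pos [511.8 -74.6  44.6] [-179.9    0.   101. ]
```

```bash
python3 -m inch '[[[8,0,0],[0,0,0],-1],[[16,0,0],[0,0,0],-1],[[24,0,0],[0,0,0],-1],[[32,0,0],[0,0,0],-1],[[40,0,0],[0,0,0],-1]]'; python3 go.py 476 111 44 100.8; python3 -c "
from h import *
cap('scene','s4')"
```

```text
time_s: 5.65
tcp_pos: [0.504, -0.0345, 0.0446]
eef_rot: [-179.9, 0.1, 101.0]
contact_force: [0.1, 0.5, -1.5]
gripper_width: 0.0253
t 5.65 shift mm [148.2   0.2   0.4] turn [-0.09  0.05  0.17] w 0.0253 F [ 0.1  0.5 -1.5] pos [504.  -34.5  44.6] [-1.799e+02  1.000e-01  1.010e+02]
```

View pics/s4.png

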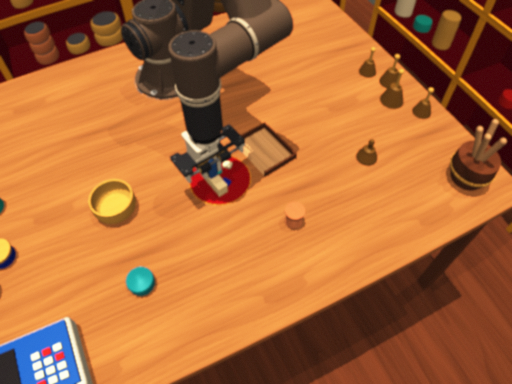

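Blue at (228,182) and ivory at (228,164) are ahead of the blade. I carry on.

```bash
python3 -m inch '[[[8,0,0],[0,0,0],-1],[[16,0,0],[0,0,0],-1],[[24,0,0],[0,0,0],-1],[[32,0,0],[0,0,0],-1],[[40,0,0],[0,0,0],-1]]'; python3 go.py 476 111 44 100.8
```

```text
time_s: 6.12
tcp_pos: [0.4961, 0.0064, 0.0446]
eef_rot: [-179.9, 0.0, 101.0]
contact_force: [0.7, -0.7, -0.9]
gripper_width: 0.0259
t 6.12 shift mm [106.6   0.2   0.5] turn [-0.08  0.04  0.18] w 0.0259 F [ 0.7 -0.7 -0.9] pos [496.1   6.4  44.6] [-179.9    0.   101. ]
```

```bash
python3 -m inch '[[[8,0,0],[0,0,0],-1],[[16,0,0],[0,0,0],-1],[[24,0,0],[0,0,0],-1],[[32,0,0],[0,0,0],-1],[[40,0,0],[0,0,0],-1]]'; python3 go.py 476 111 44 100.8; python3 -c "
from h import *
p,d=cap('scene','s5'); cv2.imwrite('pics/s5z.png',cv2.resize(p[110:230,150:310,::-1],None,fx=4,fy=4))"
```

```text
time_s: 6.53
tcp_pos: [0.4883, 0.0464, 0.0445]
eef_rot: [-179.9, 0.0, 101.0]
contact_force: [0.5, 0.5, -0.7]
gripper_width: 0.0257
t 6.53 shift mm [65.8  0.2  0.5] turn [-0.08  0.04  0.18] w 0.0257 F [ 0.5  0.5 -0.7] pos [488.3  46.4  44.5] [-179.9    0.   101. ]
```

View pics/s5z.png

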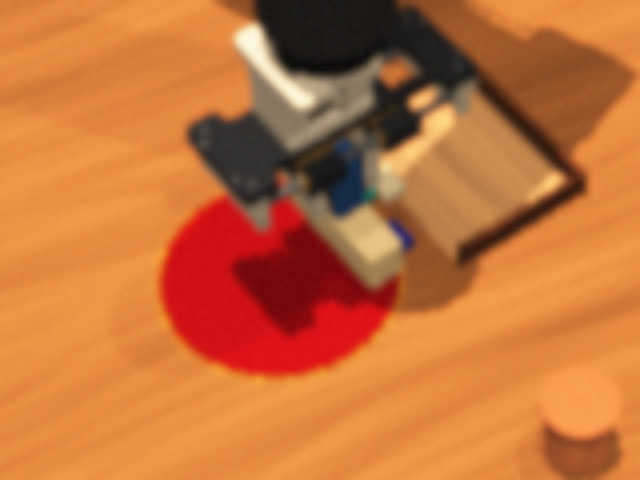

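In the zoomed crop the mat behind the blade is bare. Blue at (402,235), ivory at (388,183) and turquoise at (370,195) are all ahead of it and heading into the tray opening.

```bash
python3 -m inch '[[[8,0,0],[0,0,0],-1],[[16,0,0],[0,0,0],-1],[[24,0,0],[0,0,0],-1],[[32,0,0],[0,0,0],-1],[[40,0,0],[0,0,0],-1]]'; python3 go.py 476 111 44 100.8
```

```text
time_s: 7.0
tcp_pos: [0.4806, 0.0873, 0.0446]
eef_rot: [-179.9, 0.0, 101.0]
contact_force: [0.2, -0.5, -1.7]
gripper_width: 0.0258
t 7.0 shift mm [24.1 -0.   0.5] turn [-0.06  0.03  0.2 ] w 0.0258 F [ 0.2 -0.5 -1.7] pos [480.6  87.3  44.6] [-179.9    0.   101. ]
```

```bash
python3 -m inch '[[[7,0,0],[0,0,0],-1],[[14,0,0],[0,0,0],-1],[[20,0,0],[0,0,0],-1],[[25,0,0],[0,0,0],-1],[[29,0,0],[0,0,0],-1]]'; python3 go.py 476 111 44 100.8; python3 -c "
from h import *
p,d=cap('scene','s6'); cv2.imwrite('pics/s6z.png',cv2.resize(p[110:230,150:310,::-1],None,fx=4,fy=4))"
```

```text
time_s: 7.42
tcp_pos: [0.475, 0.1164, 0.0446]
eef_rot: [-179.9, 0.0, 101.0]
contact_force: [0.3, 0.4, -1.0]
gripper_width: 0.0258
t 7.42 shift mm [-5.5 -0.1  0.6] turn [-0.06  0.03  0.21] w 0.0258 F [ 0.3  0.4 -1. ] pos [475.  116.4  44.6] [-179.9    0.   101. ]
```

View pics/s6z.png

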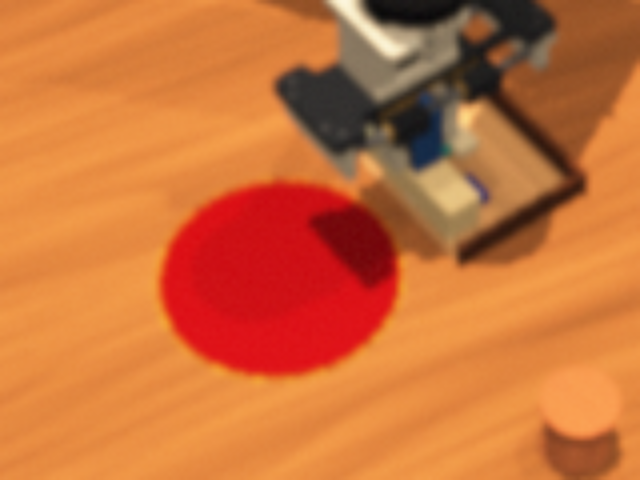

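The scraper is in the tray mouth with all the stones ahead of it: blue at (478,187), ivory at (465,145). Now I back out, lift, and return the scraper to its original free spot.

```bash
python3 -m inch '[[[-10,0,0],[0,0,0],-1],[[-25,0,0],[0,0,0],-1],[[-40,0,0],[0,0,0],-1],[[-60,0,-5],[0,0,0],-1],[[-80,0,-25],[0,0,0],-1]]'; python3 go.py 665 -134 75 101
```

```text
time_s: 7.88
tcp_pos: [0.4885, 0.0363, 0.0675]
eef_rot: [-179.7, 0.1, 101.0]
contact_force: [0.4, 0.8, -1.3]
gripper_width: 0.0261
t 7.88 shift mm [-200.8  140.7   -8.1] turn [-0.34  0.07  0.  ] w 0.0261 F [ 0.4  0.8 -1.3] pos [488.5  36.3  67.5] [-1.797e+02  1.000e-01  1.010e+02]
```

```bash
python3 -m inch '[[[-25,20,-4],[0,0,0],-1],[[-50,40,-8],[0,0,0],-1],[[-75,65,-8],[0,0,0],-1],[[-100,90,-8],[0,0,0],-1],[[-125,115,-8],[0,0,0],-1]]'; python3 go.py 665 -134 75 101
```

```text
time_s: 8.3
tcp_pos: [0.6262, -0.0666, 0.075]
eef_rot: [-179.7, 0.1, 101.0]
contact_force: [0.6, 1.4, -0.7]
gripper_width: 0.0257
t 8.3 shift mm [-73.5  25.2  -0. ] turn [-0.34  0.06 -0.03] w 0.0257 F [ 0.6  1.4 -0.7] pos [626.2 -66.6  75. ] [-1.797e+02  1.000e-01  1.010e+02]
```

```bash
python3 -m inch '[[[-25,8,0],[0,0,0],-1],[[-50,16,0],[0,0,0],-1],[[-70,23,0],[-0.3,0,0],-1],[[-72,24,0],[-0.3,0,0],-1],[[-72,24,0],[-0.3,0,0],-1]]'; python3 go.py 665 -134 43 101
```

```text
time_s: 8.72
tcp_pos: [0.6632, -0.1348, 0.0741]
eef_rot: [-179.9, 0.1, 100.8]
contact_force: [-0.6, -0.2, -1.4]
gripper_width: 0.026
t 8.72 shift mm [ 0.5  1.9 31.1] turn [-0.1   0.05 -0.18] w 0.026 F [-0.6 -0.2 -1.4] pos [ 663.2 -134.8   74.1] [-1.799e+02  1.000e-01  1.008e+02]
```

```bash
python3 -m inch '[[[0,0,10],[0,0,0],-1],[[0,0,20],[0,0,0],-1],[[0,0,27],[0,0,0],-1],[[0,0,30],[0,0,0],-1],[[0,0,31],[0,0,0],-1]]'; python3 go.py 665 -134 43 101
python3 -c "
from h import *
cap('top','t7')"
```

```text
time_s: 9.13
tcp_pos: [0.6622, -0.1344, 0.0428]
eef_rot: [-179.8, 0.1, 100.9]
contact_force: [-4.9, -0.6, 9.0]
gripper_width: 0.0264
t 9.13 shift mm [-0.1  2.8 -0.2] turn [-0.21  0.06 -0.11] w 0.0264 F [-4.9 -0.6  9. ] pos [ 662.2 -134.4   42.8] [-1.798e+02  1.000e-01  1.009e+02]
```

View pics/t7.png

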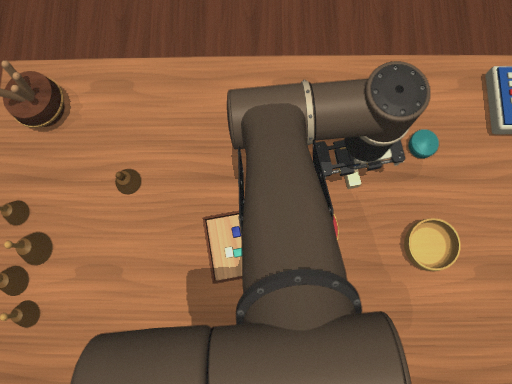

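The scraper is on the counter (9 N upward). Blue (237,231), ivory (229,252) and turquoise (238,253) are in the tray. I ease off a hair, release, and rise.

```bash
python3 -m inch '[[[0,0,-0.5],[0,0,0],0],[[0,0,-0.5],[0,0,0],0.5],[[0,0,-0.5],[0,0,0],1],[[0,0,-0.5],[0,0,0],1],[[0,0,-0.5],[0,0,0],1]]'; python3 go.py 665 -134 150 101
```

```text
time_s: 9.6
tcp_pos: [0.6625, -0.1342, 0.0434]
eef_rot: [-179.8, 0.1, 100.9]
contact_force: [0.5, 0.1, -0.3]
gripper_width: 0.054
t 9.6 shift mm [  -0.4    2.2 -106.6] turn [-0.17  0.06 -0.1 ] w 0.054 F [ 0.5  0.1 -0.3] pos [ 662.5 -134.2   43.4] [-1.798e+02  1.000e-01  1.009e+02]
```

```bash
python3 -m inch '[[[0,0,0],[0,0,0],1],[[0,0,-10],[0,0,0],1],[[0,0,-35],[0,0,0],1],[[0,0,-70],[0,0,0],1],[[0,0,-105],[0,0,0],1]]'; python3 go.py 463 -255 150 101; python3 -c "
from h import *
cap('scene','s8')"
```

```text
time_s: 10.02
tcp_pos: [0.6622, -0.1342, 0.1495]
eef_rot: [-179.7, 0.1, 100.9]
contact_force: [1.0, 0.4, 1.1]
gripper_width: 0.0849
t 10.02 shift mm [ -81.  -218.4    0.7] turn [-0.27  0.06 -0.1 ] w 0.0849 F [1.  0.4 1.1] pos [ 662.2 -134.2  149.5] [-1.797e+02  1.000e-01  1.009e+02]
```

View pics/s8.png

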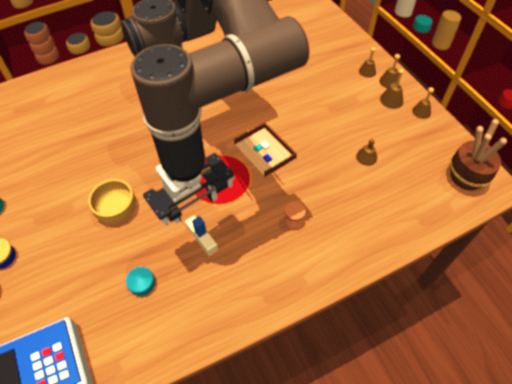

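The scraper stands upright at about (203,235), and the stones are in the tray at about (262,150). The bowl at (111,202) has not moved. I will straddle the bowl's wall on the mat side with a light grip and slide it.

```bash
python3 go.py 452 -260 130 101; python3 -m inch '[[[-12,-38,0],[0,0,0],1],[[-24,-76,0],[0,0,0],1],[[-36,-114,0],[0,0,0],1],[[-48,-152,0],[0,0,0],1],[[-60,-190,0],[0,0,0],1]]'; python3 go.py 452 -260 110 101
```

```text
t 10.07 shift mm [ -81.9 -234.4   27.7] turn [ 0.37  0.28 -0.02] w 0.0865 F [ 3.  -0.7  8.2] pos [ 666.3 -134.9  158.8] [179.6   0.3 101. ]
time_s: 10.48
tcp_pos: [0.4897, -0.2306, 0.1586]
eef_rot: [179.6, 0.3, 101.0]
contact_force: [0.2, -1.5, 0.8]
gripper_width: 0.0878
t 10.48 shift mm [-21.4 -42.9  48.4] turn [0.44 0.31 0.  ] w 0.0878 F [ 0.2 -1.5  0.8] pos [ 489.7 -230.6  158.6] [179.6   0.3 101. ]
```

```bash
python3 -m inch '[[[-10,-22,10],[0.4,0.3,0],1],[[-21,-42,20],[0.4,0.3,0],1],[[-21.5,-43,40],[0.4,0.3,0],1],[[-21.5,-43,48],[0.4,0.3,0],1],[[-21.5,-43,48],[0.4,0.3,0],1]]'; python3 go.py 452 -260 32 101;  python3 -c "
from h import *
p,d=cap('scene','s9');cv2.imwrite('pics/s9z.png',cv2.resize(p[120:260,60:240,::-1],None,fx=4,fy=4))"
```

```text
time_s: 10.9
tcp_pos: [0.4509, -0.26, 0.1093]
eef_rot: [-179.9, -0.0, 101.0]
contact_force: [0.4, 0.5, 0.9]
gripper_width: 0.0877
t 10.9 shift mm [-0.2  1.2 77.3] turn [-0.08 -0.05 -0.05] w 0.0877 F [0.4 0.5 0.9] pos [ 450.9 -260.   109.3] [-179.9   -0.   101. ]
```

View pics/s9z.png

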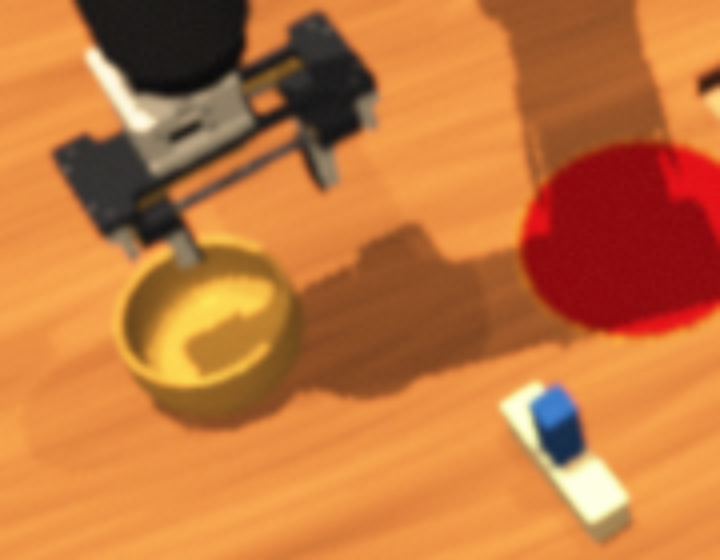

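The open fingers straddle the mat-side rim: the inner fingertip at (185,247) is over the bowl, the outer one at (325,165) is outside it. I descend.

```bash
python3 -m inch '[[[0,1,20],[0,0,0],1],[[0,1,40],[0,0,0],1],[[0,1,58],[0,0,0],1],[[0,1,72],[0,0,0],1],[[0,1,77],[0,0,0],0.2]]'; python3 go.py 452 -260 32 101
```

```text
time_s: 11.37
tcp_pos: [0.4532, -0.2593, 0.0322]
eef_rot: [-179.9, -0.0, 101.1]
contact_force: [-0.5, -0.3, -0.5]
gripper_width: 0.0846
t 11.37 shift mm [-0.5 -1.3  0.2] turn [-0.12 -0.04  0.07] w 0.0846 F [-0.5 -0.3 -0.5] pos [ 453.2 -259.3   32.2] [-179.9   -0.   101.1]
```

```bash
python3 -m inch '[[[0,0,0],[0,0,0],-0.5],[[0,0,0],[0,0,0],-0.8],[[0,0,0],[0,0,0],-1],[[0,0,0],[0,0,0],-1],[[0,0,0],[0,0,0],-1]]' 10; python3 go.py 452 -260 32 101
```

```text
time_s: 11.78
tcp_pos: [0.4538, -0.2593, 0.0332]
eef_rot: [-180.0, -0.0, 101.1]
contact_force: [0.1, -0.1, 0.1]
gripper_width: 0.0533
t 11.78 shift mm [-0.3 -1.9  1.2] turn [-0.03 -0.    0.08] w 0.0533 F [ 0.1 -0.1  0.1] pos [ 453.8 -259.3   33.2] [-180.    -0.   101.1]
```

```bash
python3 -m inch '[[[0,0,0],[0,0,0],-1],[[0,0,0],[0,0,0],-1],[[0,0,0],[0,0,0],-1],[[0,0,0],[0,0,0],-1],[[0,0,0],[0,0,0],-1]]' 10; python3 go.py 491.5 45 32 101
```

```text
time_s: 12.2
tcp_pos: [0.4538, -0.2594, 0.0332]
eef_rot: [-180.0, -0.0, 101.1]
contact_force: [0.4, -0.4, -0.6]
gripper_width: 0.02
t 12.2 shift mm [291.5  95.5   1.1] turn [-0.03 -0.    0.07] w 0.02 F [ 0.4 -0.4 -0.6] pos [ 453.8 -259.4   33.2] [-180.    -0.   101.1]
```

```bash
python3 -m inch '[[[0,0,0],[0,0,0],-1],[[0,0,0],[0,0,0],-1],[[0,0,0],[0,0,0],-1],[[0,0,0],[0,0,0],-1]]' 10; python3 go.py 491.5 45 32 101
```

```text
time_s: 12.53
tcp_pos: [0.4535, -0.2594, 0.0331]
eef_rot: [-179.9, -0.0, 101.1]
contact_force: [-0.7, -1.2, 0.2]
gripper_width: 0.0078
t 12.53 shift mm [291.4  95.7   1. ] turn [-0.06 -0.01  0.06] w 0.0078 F [-0.7 -1.2  0.2] pos [ 453.5 -259.4   33.1] [-179.9   -0.   101.1]
```

```bash
python3 -m inch '[[[1,0.3,0],[0,0,0],-1],[[3,1,0],[0,0,0],-1],[[7,2.3,0],[0,0,0],-1],[[13,4.2,0],[0,0,0],-1],[[20,6.5,0],[0,0,0],-1]]'; python3 go.py 491.5 45 33 101; python3 -c "
from h import *
p,d=cap('scene','s10');cv2.imwrite('pics/s10z.png',cv2.resize(p[120:260,60:240,::-1],None,fx=4,fy=4))"
```

```text
time_s: 12.95
tcp_pos: [0.456, -0.238, 0.033]
eef_rot: [-179.9, -0.0, 101.0]
contact_force: [0.4, -2.3, -0.8]
gripper_width: 0.0078
t 12.95 shift mm [ 2.71e+02  8.91e+01 -1.00e-01] turn [-0.07 -0.02  0.04] w 0.0078 F [ 0.4 -2.3 -0.8] pos [ 456. -238.   33.] [-179.9   -0.   101. ]
```

View pics/s10z.png

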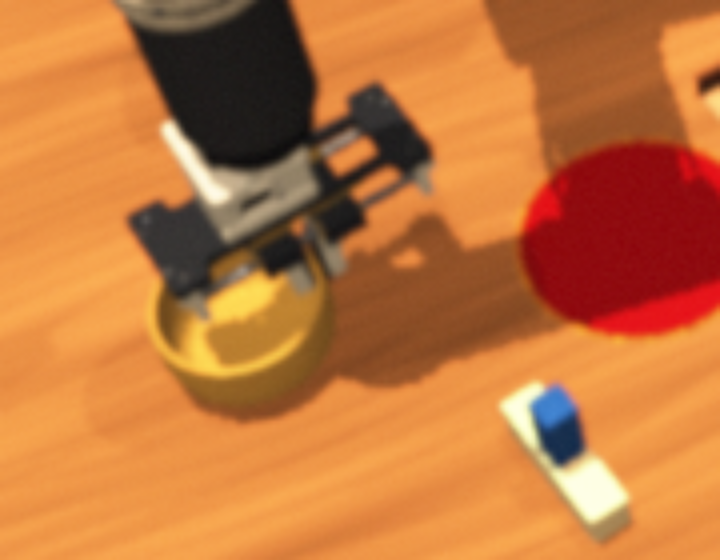

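The bowl has moved with the gripper (centre now about (240,330) in the crop) and is flat, with about 2 N of drag. I continue sliding.

```bash
python3 -m inch '[[[9,3,0],[0,0,0],-1],[[18,6,0],[0,0,0],-1],[[27,9,0],[0,0,0],-1],[[36,12,0],[0,0,0],-1],[[45,15,0],[0,0,0],-1]]'; python3 go.py 491.5 45 33 101
```

```text
time_s: 13.42
tcp_pos: [0.4623, -0.1888, 0.0331]
eef_rot: [-179.9, -0.0, 101.1]
contact_force: [-0.2, -0.6, -2.0]
gripper_width: 0.0075
t 13.42 shift mm [2.239e+02 7.360e+01 1.000e-01] turn [-0.06 -0.03  0.09] w 0.0075 F [-0.2 -0.6 -2. ] pos [ 462.3 -188.8   33.1] [-179.9   -0.   101.1]
```

```bash
python3 -m inch '[[[9,3,0],[0,0,0],-1],[[18,6,0],[0,0,0],-1],[[27,9,0],[0,0,0],-1],[[36,12,0],[0,0,0],-1],[[45,15,0],[0,0,0],-1]]'; python3 go.py 491.5 45 33 101
```

```text
time_s: 13.83
tcp_pos: [0.4684, -0.1408, 0.0331]
eef_rot: [-179.9, -0.0, 101.1]
contact_force: [-0.5, -2.2, -2.2]
gripper_width: 0.0078
t 13.83 shift mm [1.779e+02 5.840e+01 1.000e-01] turn [-0.06 -0.03  0.09] w 0.0078 F [-0.5 -2.2 -2.2] pos [ 468.4 -140.8   33.1] [-179.9   -0.   101.1]
```

```bash
python3 -m inch '[[[9,3,0],[0,0,0],-1],[[18,6,0],[0,0,0],-1],[[27,9,0],[0,0,0],-1],[[36,12,0],[0,0,0],-1],[[45,15,0],[0,0,0],-1]]'; python3 go.py 491.5 45 33 101
```

```text
time_s: 14.25
tcp_pos: [0.4746, -0.0928, 0.0331]
eef_rot: [-179.9, -0.0, 101.1]
contact_force: [-0.6, -2.9, -1.6]
gripper_width: 0.0075
t 14.25 shift mm [1.32e+02 4.31e+01 1.00e-01] turn [-0.07 -0.03  0.09] w 0.0075 F [-0.6 -2.9 -1.6] pos [474.6 -92.8  33.1] [-179.9   -0.   101.1]
```

```bash
python3 -m inch '[[[9,3,0],[0,0,0],-1],[[18,6,0],[0,0,0],-1],[[27,9,0],[0,0,0],-1],[[36,12,0],[0,0,0],-1],[[45,15,0],[0,0,0],-1]]'; python3 go.py 491.5 45 33 101; python3 -c "
from h import *
p,d=cap('scene','s11');cv2.imwrite('pics/s11z.png',cv2.resize(p[110:250,130:310,::-1],None,fx=4,fy=4))"
```

```text
time_s: 14.67
tcp_pos: [0.4807, -0.0448, 0.0331]
eef_rot: [-179.9, -0.0, 101.1]
contact_force: [-0.1, -2.6, -1.8]
gripper_width: 0.0078
t 14.67 shift mm [86.1 27.9  0.1] turn [-0.07 -0.03  0.09] w 0.0078 F [-0.1 -2.6 -1.8] pos [480.7 -44.8  33.1] [-179.9   -0.   101.1]
```

View pics/s11z.png

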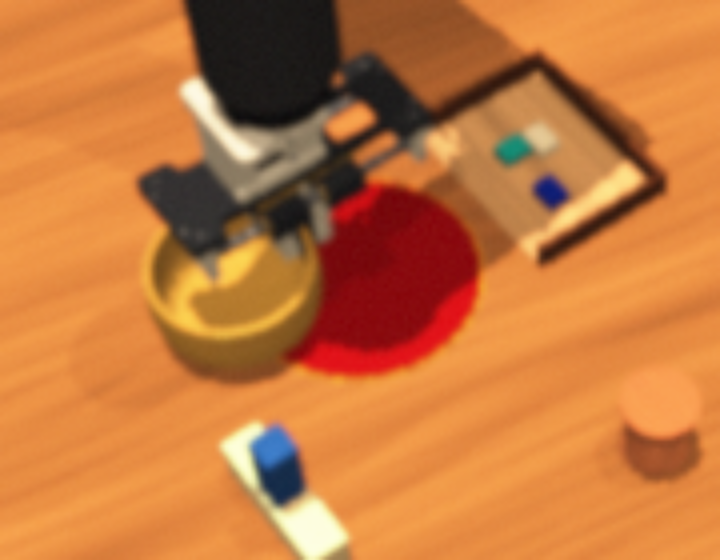

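The bowl sits flat and is half onto the mat. The stones lie well within the tray (crop (513,150), (540,138) and (550,190)). I finish the slide.

```bash
python3 -m inch '[[[9,3,0],[0,0,0],-1],[[18,6,0],[0,0,0],-1],[[27,9,0],[0,0,0],-1],[[36,12,0],[0,0,0],-1],[[45,15,0],[0,0,0],-1]]'; python3 go.py 491.5 45 33 101
```

```text
time_s: 15.13
tcp_pos: [0.4874, 0.0043, 0.0332]
eef_rot: [-180.0, -0.0, 101.1]
contact_force: [0.6, -2.2, -3.2]
gripper_width: 0.0077
t 15.13 shift mm [39.2 11.9  0.2] turn [-0.03 -0.04  0.11] w 0.0077 F [ 0.6 -2.2 -3.2] pos [487.4   4.3  33.2] [-180.    -0.   101.1]
```

```bash
python3 -m inch '[[[9,3,0],[0,0,0],-1],[[18,6,0],[0,0,0],-1],[[27,9,0],[0,0,0],-1],[[35,11,0],[0,0,0],-1],[[38.5,12,0],[0,0,0],-1]]'; python3 go.py 491.5 45 33 101;  python3 -c "
from h import *
p,d=cap('scene','s12');cv2.imwrite('pics/s12z.png',cv2.resize(p[110:250,130:310,::-1],None,fx=4,fy=4))"
```

```text
time_s: 15.55
tcp_pos: [0.492, 0.0457, 0.0332]
eef_rot: [-180.0, -0.1, 101.2]
contact_force: [-0.1, -2.0, -3.0]
gripper_width: 0.0077
t 15.55 shift mm [-0.6 -0.6  0.2] turn [-0.01 -0.05  0.15] w 0.0077 F [-0.1 -2.  -3. ] pos [492.   45.7  33.2] [-1.800e+02 -1.000e-01  1.012e+02]
```

View pics/s12z.png

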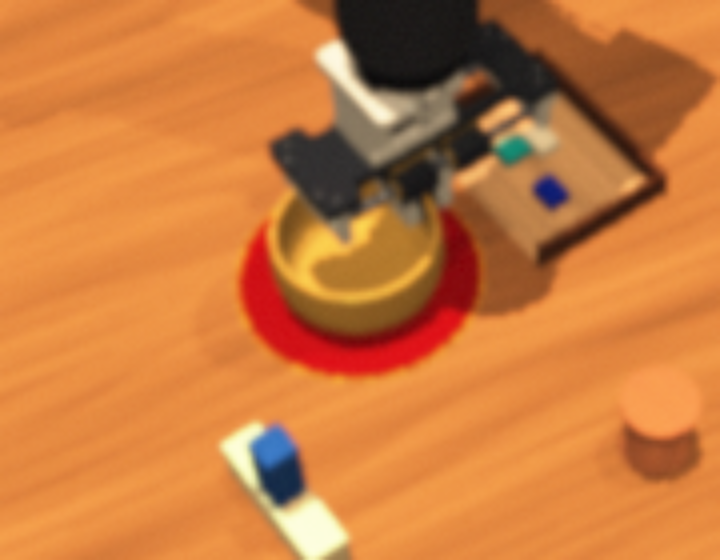

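The bowl stands centred on the mat with red visible all round. I release with a partial opening and rise.

```bash
python3 -m inch '[[[0,0,0],[0,0,0],-0.3],[[0,0,0],[0,0,0],-0.3],[[0,0,0],[0,0,0],-0.3],[[0,0,0],[0,0,0],-0.3],[[0,0,0],[0,0,0],-0.3]]'; python3 go.py 491.5 45 120 101
```

```text
time_s: 16.02
tcp_pos: [0.4922, 0.0456, 0.0334]
eef_rot: [180.0, -0.1, 101.1]
contact_force: [1.0, 0.5, -0.6]
gripper_width: 0.0299
t 16.02 shift mm [ -0.3  -0.8 -86.6] turn [ 0.02 -0.06  0.14] w 0.0299 F [ 1.   0.5 -0.6] pos [492.2  45.6  33.4] [ 1.800e+02 -1.000e-01  1.011e+02]
```

```bash
python3 -m inch '[[[0,0,-5],[0,0,0],-0.3],[[0,0,-20],[0,0,0],-0.3],[[0,0,-50],[0,0,0],-0.3],[[0,0,-85],[0,0,0],-0.3],[[0,0,-120],[0,0,0],-0.3]]'; python3 go.py 420 -300 180 101
```

```text
time_s: 16.43
tcp_pos: [0.4916, 0.0449, 0.1549]
eef_rot: [-180.0, -0.0, 101.1]
contact_force: [1.4, 0.4, -0.1]
gripper_width: 0.0308
t 16.43 shift mm [-324.6 -136.9  -25.2] turn [-0.05 -0.04  0.13] w 0.0308 F [ 1.4  0.4 -0.1] pos [491.6  44.9 154.9] [-180.    -0.   101.1]
```

Now I move the arm aside to clear the view.

```bash
python3 -m inch '[[[-30,-10,-5],[0,0,0],-0.3],[[-60,-20,-10],[0,0,0],-0.3],[[-90,-30,-15],[0,0,0],-0.3],[[-120,-40,-20],[0,0,0],-0.3],[[-150,-50,-25],[0,0,0],-0.3]]'
```

```text
time_s: 16.85
tcp_pos: [0.471, -0.1134, 0.1808]
eef_rot: [180.0, -0.0, 101.1]
contact_force: [0.8, 0.9, 0.5]
gripper_width: 0.0304
```

```bash
python3 -m inch '[[[-35,-10,0],[0,0,0],-0.3],[[-70,-20,0],[0,0,0],-0.3],[[-105,-30,0],[0,0,0],-0.3],[[-140,-40,0],[0,0,0],-0.3],[[-175,-50,0],[0,0,0],-0.3]]'
```

```text
time_s: 17.27
tcp_pos: [0.4552, -0.2967, 0.1814]
eef_rot: [179.9, -0.0, 101.1]
contact_force: [0.5, 0.9, 0.4]
gripper_width: 0.0308
```

```bash
python3 -m inch '[[[-35,-10,0],[0,0,0],-0.3],[[-70,-20,0],[0,0,0],-0.3],[[-105,-30,0],[0,0,0],-0.3],[[-140,-40,0],[0,0,0],-0.3],[[-140,-40,0],[0,0,0],-0.3]]'; python3 - <<'E'
from h import *
p,d=cap('top','t13');cap('scene','s13')
c=vision.camera_info("top")
vv,uu=np.mgrid[:384,:512];K=np.array([[c['fx'],0,c['cx']],[0,c['fy'],c['cy']],[0,0,1]])
q=cv2.undistortPoints(np.float64(np.dstack([uu,vv])).reshape(-1,1,2),K,c['D']).reshape(-1,2)
X=((np.c_[q,np.ones(len(q))]*d.reshape(-1,1)-c['t'])@c['R']).reshape(384,512,3)
def sel(u0,v0,u1,v1,z0,z1):
    P=X[v0:v1,u0:u1].reshape(-1,3);return P[(P[:,2]>z0)&(P[:,2]<z1)]
P=sel(255,180,345,280,.048,.07);print('rim',len(P),cv2.minEnclosingCircle((P[:,:2]*1000).astype(np.float32)))
P=sel(330,130,375,190,.028,.042);print('block',len(P),cv2.minAreaRect((P[:,:2]*1000).astype(np.float32)))
yt=np.deg2rad(100);ty=np.array([np.cos(yt),np.sin(yt)]);tx=np.array([ty[1],-ty[0]])
for n,roi in(('top',(205,210,262,280)),('scene',(235,120,300,175))):
  pp=p if n=='top' else np.load('s13.npz')['p']
  for k,lo,hi in(('turq',(75,100,50),(95,255,255)),('blue',(105,100,30),(130,255,255)),('ivory',(0,0,150),(45,70,255))):
    b,_=blobs(pp,lo,hi,roi,10)
    for cc in b[:2]:
        w=ray(n,[cen(cc)],.012)[0]*1000-[466.5,152.5]; print(n,k,cv2.contourArea(cc),np.round(cen(cc)),'tray xy',np.round([w@tx,w@ty],1))
E
```

```text
time_s: 17.68
tcp_pos: [0.4417, -0.447, 0.1809]
eef_rot: [-180.0, 0.0, 100.9]
contact_force: [1.2, 0.1, 0.4]
gripper_width: 0.0307
rim 368 ((504.1311950683594, -12.157332420349121), 61.51887893676758)
block 406 ((663.2376708984375, -133.8546600341797), (110.0713882446289, 30.40196418762207), 10.798553466796875)
top turq 63.5 [238. 252.] tray xy [-18.2  -9.2]
top blue 60.5 [236. 232.] tray xy [ 31.7 -11.6]
top ivory 48.0 [228. 251.] tray xy [-11.9  14.5]
scene turq 22.5 [258. 147.] tray xy [-14.8 -12.1]
scene blue 22.5 [267. 157.] tray xy [ 35.7 -14.3]
scene ivory 29.5 [265. 144.] tray xy [-12.2  11.9]
```

View pics/t13.png

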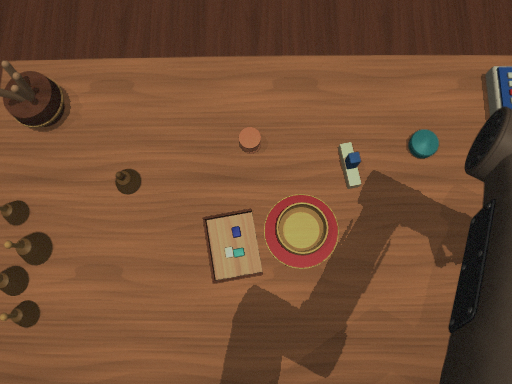

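View pics/s13.png

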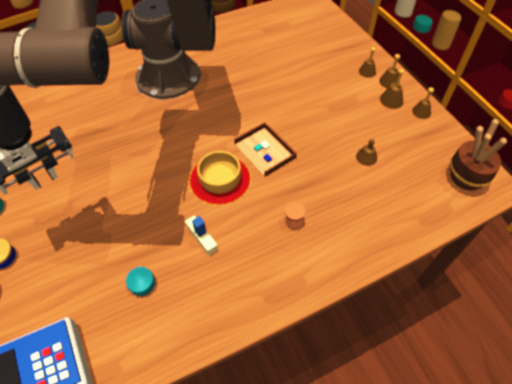

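Both views show the bowl centred on the mat: top (302,229), about 2 mm off centre. The stones are in the tray at top (236,232), (228,251) and (238,252). The scraper is upright at (350,165), the bystanders are where they were, and the arm is clear. I hand in.

```bash
python3 -c "
from plant import r
print(r.close_job())"
```

```text
the job is handed in; nothing more can be done
None
```

The job is done and handed in at about 17.8 s; the hand-in reports no verdict. I swept the three stones into the tray with the scraper, set the scraper back down near where it started, then slid the bowl onto the mat with a light grip on its wall.

Last checks, made from both cameras before handing in:
- **Stones:** all three are on the tray floor, with centres about 43 mm or more inside the open side (tray y about -14 to +15 mm). The two cameras differed by 2–4 mm.
- **Bowl:** level, and about 2 mm from the mat's centre.
- **Scraper:** upright at about (663, -134) mm, roughly 200 mm from the mat's centre and over 300 mm from the tray's.
- **Bystanders and arm:** the bell, trinket box and lamp look undisturbed in the pictures; I did not re-measure them. The arm is clear of everything.

No check failed.

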